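# Close the salon's instrument steriliser

## Robot

A 6-joint arm with a two-finger parallel gripper is mounted at the origin on the work surface. World frame = base frame: x ahead of the robot, y to its left, z up, the work surface at z = 0. Lengths are in m, angles in degrees, forces in N, time in s.
With the tool pointing down it reaches from about 0.275 to 0.975 m from the base axis. Payload 8.4 kg.
Tool frame: the origin (TCP) lies on the centre line of the jaws, within the pads' length; the fingertips stand 19 mm ahead of it and the grasp point (between the pads) is the TCP; z points along the fingers, y is the line along which they close (so a half turn about z gives the same grasp; the last joint's range is limited). The gripper opens to 92 mm and grips with 3 to 60 N. Pads are 20 mm wide; open, the fingers measure 128 mm over their backs; the gripper's body (75 mm by 189 mm) begins 69 mm behind the grasp point.
Start: joints at [68.388, 20.225, 93.587, -0, 66.188, -0.138], TCP at [0.229, 0.582, 0.234] pointing down, gripper open.
Joint ranges: [-150.9, 150.9], [-52.94, 120.26], [3.33, 152.33], [-74.26, 254.26], [0, 154.13], [-172.89, 172.89]. Speed limits (degrees/s): [127.2, 127.2, 159.86, 180, 180, 180].

## Interface

Orientations are given as a 3x3 rotation matrix whose columns are the frame's x, y, z axes.
In Python, from plant import get_state, eyes, job_done gives the robot as it stands. The module is installed in compiled form; this text tells all that it offers.
- The arm moves only by the tool arm_command, never from a script. Its argument "commands" is a list that holds one entry, the list of rows, each a list of 6 numbers: the shift along the tool's x, y, z in mm, then the turn, a rotation vector about the tool's x, y, z in degrees. In form: [[[dx, dy, dz, wx, wy, wz], ...]]. A call has 1 to 8 rows; each row is the pose to reach, as a shift and turn from the pose commanded when the call began, along the tool's axes at that moment; what a row does not reach only later rows make up. A row lasts 1/12 s, in which the tool goes at most 41.7 mm and 7.16 degrees, less where a joint would pass 70% of its speed; a pose out of reach is approached as far as the arm can. A call with a gripper value outside its range is refused whole. "claw" is the opening in per cent of the stroke, from 0 (shut) to 100 (fully open), set as the call begins (left out, the last holds). The fingers move at their own pace and stop on an object; "grip_force" is the grip in N (left out, the last holds). Time passes only in rows, so rows that repeat a pose let the fingers close. It gives the time, the measured TCP pose, the force, the opening and the grip force at its end, in the units of the state.
- get_state(): the state, without advancing time (a new reading comes with each control period).
- eyes.camera(name): name is "scene" or "top" or "wrist"; returns the picture (400x640x3 uint8, red, green, blue); there is no depth.
- eyes.calibration(name): a dict with "mtx" (3x3 intrinsics, pixels), "rvec" (rotation vector, rad) and "tvec" (3), from world to camera coordinates, as OpenCV has them; the wrist camera has in their place "mount" (4x4, takes a point from camera to tool coordinates, whose origin is the TCP and whose axes are the flange's). Camera axes: x right, y down, z forward; pixel columns grow to the right and rows downward; lengths in m; the calibration is good to about 2 mm. A picture is of the moment at which its call begins: read the wrist's pose just before it. calibration takes no time and is no camera call.
- job_done(): hands the job in; it is judged then, once.
The state is a dict: "clock": time; "qpos": joint angles; "qvel": joint speeds; "effort": joint torques, N m; "position": TCP position; "orientation": TCP orientation; "ft_force": force on the tool from outside, world axes, zero at the start; "moment": the same for the moment, N m; "grip_width": opening from 0.0 (shut) to 1.0 (fully open); "grip_force": force on a finger pad.
Only numpy, scipy, OpenCV 4.12 (cv2) and the standard library are available. Lean on these libraries where they do the work, as an engineer would, in place of code of your own. Each camera call takes 0.05 s, during which the arm holds its last target. There are 200 camera calls.

## Task

The lid of the small instrument steriliser has been put on with its thread out of place. Without lifting the lid off, turn it back (anticlockwise seen from above) until it drops into its thread, then screw it forward (clockwise) until it stops, and finally push the locking bolt all the way in behind the lid's ear. Leave the bottle, jar and bowl where they are.

Things in the scene. Friction and masses are not known exactly. Their poses are not given: they have to be found in the camera images.
- steriliser: The steriliser, fixed: white rounded box on feet, origin under it on the table below the lid's axis; 200 mm (x) by 260 mm (y, -160 to +100 mm), 90 mm high; round steel neck of 45 mm radius up to the mouth, with a coarse three-start thread hidden by the lid. Axes: z up, the locking bolt on the -y side.
- mouth (a point): Centre of the steriliser's mouth, 122 mm above the table, on the lid's turning axis; axes as the steriliser's. 'Lid angle' below: from the steriliser's x axis to the lid's x axis, anticlockwise from above. Out of place the lid starts at -115 to -67 deg; turned back to about -53 deg it drops; it can go back 0.55 rad more. Screwed forward it stops at -103 deg.
- lid_handle (a point): Centre of the black bar handle on the loose steel lid (0.2 to 0.4 kg, 119 mm across), on its axis: 86 mm along the lid's x, 16 wide, 16 high, on two posts; the lid's flat top is 27 mm below. Height over the mouth: 41 to 45 mm out of place, about 9 mm less once dropped, 33 mm screwed home; 3 mm per rad of turning. It turns easily and falls by its own weight unless gripped.
- lid_ear (a point): Centre of the steel ear on the lid's rim, 66 mm from the axis along the lid's +x axis, 43 mm below lid_handle; 16 mm radially, 10 mm wide, 12 mm high. Fully screwed home it stands just past the bolt on the clockwise side, 15 mm to the -x side of the bolt's line.
- bolt (a joint): Locking bolt's travel in m: 0 is out, 0.016 is fully in, beside the lid's ear. It slides towards the neck, along the steriliser's +y axis at its x = 0, against about 1.5 N of friction, and stays where it is left. Starts between 0 and 0.003.
- bolt_plate (a point): Centre of the outer face (facing the steriliser's -y) of the bolt's upright steel push plate: 34 mm wide (x), 6 mm thick, reaching from 30 mm below to 10 mm above this point, which is 136 mm above the table; with the bolt out, 136 mm to the -y side of the mouth. The housing's top lies 46 mm below this point.
- bottle_mid (a point): Centre of a black bottle, 56 mm across, 160 mm high: leave alone.
- jar_mid (a point): Centre of a low white jar with a brass-coloured cap, 70 mm across, 60 mm high: leave alone.
- bowl_mid (a point): Centre of a black mixing bowl, 110 mm across, 50 mm high: leave alone.
Things that resemble listed ones, but are neither listed nor needed, are in the scene too. Of the things shaped like the part that bears lid_handle, the bare steel one is meant.

How it is judged:
By the outcome, as a careful person would: the job done as asked, in the order asked, and still so for the second after the job is handed in, with the robot touching nothing.
It also fails if it takes over 51 s, if anything falls off the work surface, if the arm or the gripper's body presses on something with over 40 N, if the wrist force passes 120 N, or if a joint passes its speed limit or range.

## Working session

There is one attempt and no reset: what is moved stays moved. The work goes in short steps, Python scripts to look and compute and a tool call to move; the robot and the scene stay as the last step left them, time stands still between calls to the robot, and variables do not carry over. Pictures are saved under pics/ and viewed, at most 10 in all, crops included, and the job is handed in when it is done.

Besides the shell and the picture viewer there is one more tool, called after "Request:" as name([rows], argument=value, ...), one row to a line, values as JSON. arm_command: Moves the arm, as the interface text tells. Its arguments: {"type":"object","properties":{"commands":{"type":"array"},"claw":{"type":"number"},"grip_force":{"type":"number"}},"required":["commands"]}

```bash
mkdir -p pics; cat > h.py <<'E'
import numpy as np, cv2
from plant import get_state, eyes, job_done
def snap(n,f):
    s=get_state(); im=eyes.camera(n); cv2.imwrite('pics/'+f,im[:,:,::-1]); return s,im
def cam(n,s=None):
    c=eyes.calibration(n); K=np.array(c['mtx'])
    if 'mount' in c:
        M=np.array(c['mount']); R=np.array(s['orientation']); p=np.array(s['position'])
        return K,R@M[:3,:3],p+R@M[:3,3]
    R=cv2.Rodrigues(np.array(c['rvec'],float))[0]; return K,R.T,-R.T@np.array(c['tvec'],float).ravel()
def ray(n,u,v,z,s=None):
    K,R,o=cam(n,s); d=R@np.linalg.inv(K)@[u,v,1]; return o+d*(z-o[2])/d[2]
def proj(n,P,s=None):
    K,R,o=cam(n,s); q=K@(R.T@(np.array(P)-o)); return q[:2]/q[2]
E
python3 - <<'E'
from h import *
s,a=snap('top','t.png'); s,b=snap('scene','s.png'); s,c=snap('wrist','w.png')
print(s); 
for n in('top','scene','wrist'): print(n,*cam(n,s))
E
```

```text
{'clock': 0.1, 'qpos': array([ 6.83890121e+01,  2.02599897e+01,  9.36243759e+01, -2.01789631e-03,
        6.61870211e+01, -1.38482674e-01]), 'qvel': array([ 0.00864757, -0.15729384, -0.18447587, -0.04183449,  0.04840854,
        0.10713058]), 'effort': array([ 2.45700954e-03, -5.94904733e+01, -3.34934700e+01,  7.00026099e-02,
        1.83391816e-02, -5.62511821e-05]), 'position': array([0.228651  , 0.58122604, 0.23292599]), 'orientation': array([[-9.30598554e-01,  3.66041182e-01, -4.28924448e-04],
       [ 3.66041432e-01,  9.30597819e-01, -1.17021701e-03],
       [-2.91914599e-05, -1.24600637e-03, -9.99999223e-01]]), 'ft_force': array([-0.35963336,  0.48120639, -0.92626181]), 'moment': array([-0.02587538, -0.00440736, -0.04195102]), 'grip_force': 0.0, 'grip_width': 0.9956162242241141}
top [[510.46403439   0.         311.65260924]
 [  0.         510.46403439 193.48128528]
 [  0.           0.           1.        ]] [[-0.00860894 -0.98211699  0.18807471]
 [-0.9999073   0.01043899  0.00874208]
 [-0.01054906 -0.18798201 -0.98211582]] [0.39390863 0.12198588 1.00160666]
scene [[497.73832168   0.         320.60140614]
 [  0.         497.73832168 197.7048188 ]
 [  0.           0.           1.        ]] [[-0.64698944  0.64014965 -0.4142621 ]
 [ 0.7624327   0.55028956 -0.34040824]
 [ 0.0100519  -0.53608751 -0.84410257]] [0.92619522 0.41366226 0.80663566]
wrist [[338.5824435    0.         320.30732975]
 [  0.         338.5824435  200.41681264]
 [  0.           0.           1.        ]] [[ 3.66084851e-01  8.96054312e-01  2.51134530e-01]
 [ 9.30581093e-01 -3.52257477e-01 -9.96669386e-02]
 [-8.42974183e-04  2.70187602e-01 -9.62807327e-01]] [0.15728621 0.60962488 0.38439785]
```

View pics/t.png

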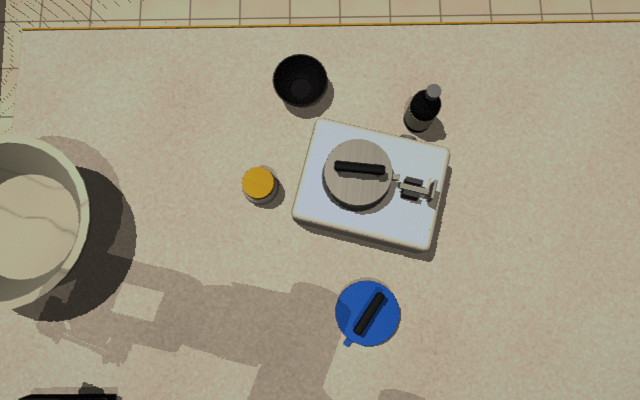

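View pics/s.png

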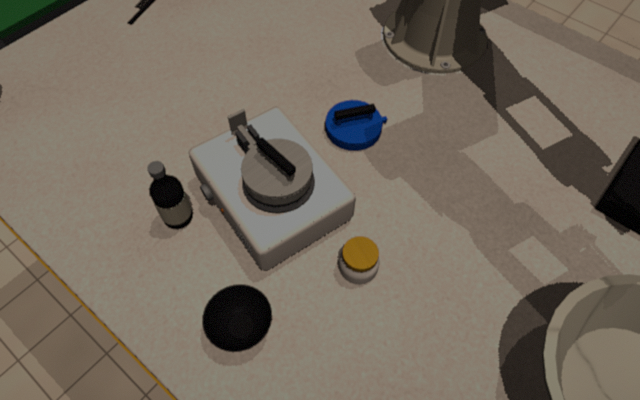

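The top view shows the steel lid at about (358,174), its bar from (335,167) to (385,171), the ear near (395,177) and the bolt plate near (433,188). The blue lid at (368,313) is the decoy. The scene view agrees. Next I measure.

```bash
cat > m.py <<'E'
from h import *
a=cv2.imread('pics/t.png'); hsv=cv2.cvtColor(a,cv2.COLOR_BGR2HSV)
# box: bluish-white pixels
b=a.astype(int)
m=((b[:,:,2]-b[:,:,0]<8)&(b.min(2)>120)).astype(np.uint8); m[:, :280]=0; m[:,470:]=0; m[:105]=0; m[255:]=0
m=cv2.morphologyEx(m,cv2.MORPH_CLOSE,np.ones((9,9)))
cs=max(cv2.findContours(m,0,2)[0],key=cv2.contourArea)
w=np.array([ray('top',*p,0.09)[:2] for p in cs[:,0]],np.float32)
r=cv2.minAreaRect(w); print('box',r, cv2.boxPoints(r))
d=(b.max(2)<55).astype(np.uint8); n,l,st,c=cv2.connectedComponentsWithStats(d)
for i in range(1,n):
    if st[i,4]>100 and 320<c[i][0]<440 and 140<c[i][1]<220:
        ys,xs=np.where(l==i); w=np.array([ray('top',x,y,0.17)[:2] for x,y in zip(xs,ys)],np.float32)
        print('blob',c[i],st[i],cv2.minAreaRect(w),w.mean(0))
print('ear',ray('top',395,177,0.122),'plate',ray('top',433,188,0.14))
h=cv2.resize(a[100:270,280:480],None,fx=4,fy=3.5,interpolation=2);cv2.imwrite('pics/tc.png',cv2.resize(a[110:260,285:465],None,fx=4,fy=4,interpolation=2))
E
python3 m.py
```

```text
box ((0.5905223488807678, 0.022475361824035645), (0.2449411004781723, 0.18337611854076385), 75.48567962646484) [[ 0.47106668 -0.0731075 ]
 [ 0.6485904  -0.11906559]
 [ 0.709978    0.11805823]
 [ 0.5324543   0.1640163 ]]
blob [359.62977099 167.95229008] [335 161  50  16 524] ((0.5952131748199463, 0.04921061545610428), (0.08319555222988129, 0.020348135381937027), 83.1900634765625) [0.5958027  0.04876278]
blob [358.21991701 204.41493776] [331 191  57  21 241] ((0.5386985540390015, 0.05026470869779587), (0.030593357980251312, 0.09306303411722183), 2.5133073329925537) [0.5339831  0.05269425]
ear [ 0.59036325 -0.01732486  0.122     ] plate [ 0.56627644 -0.07887437  0.14      ]
```

View pics/tc.png

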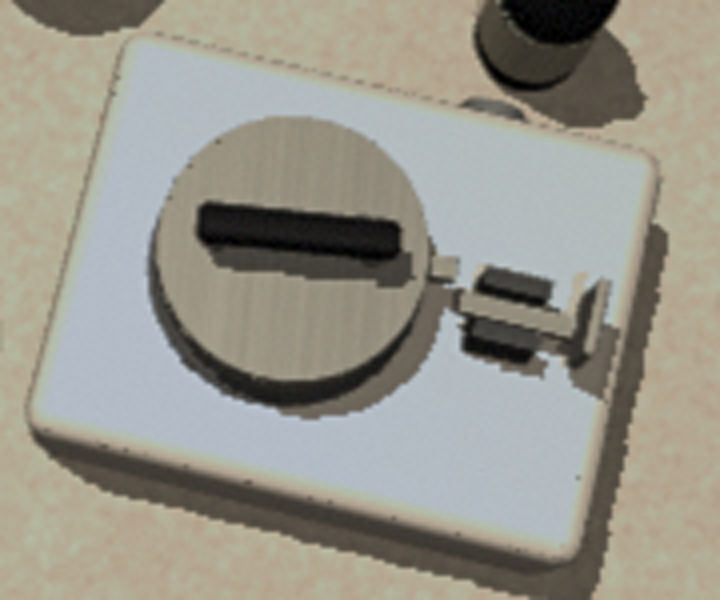

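The box yaw is about -14°, the axis is near (0.597, 0.050), and the lid angle is about -82°. These fit the given ranges, so I move above the lid.

Request:
arm_command([
  [[-30,-30,-20,0,0,0],[-60,-60,-35,0,0,0],[-85,-90,-50,0,0,0],[-110,-115,-60,0,0,0],[-132,-142,-67,0,0,0],[-165,-165,-67,0,0,0],[-195,-185,-67,0,0,0],[-225,-205,-67,0,0,0]],
])

```text
clock: 0.82
position: [0.3636, 0.3067, 0.3009]
orientation: [[-0.931, 0.366, 0.001], [0.366, 0.931, 0.0], [-0.0, 0.001, -1.0]]
ft_force: [0.3, 0.4, -0.3]
grip_width: 1.001
grip_force: 0.0
```

Request:
arm_command([
  [[-35,-18,0,0,0,7],[-70,-36,0,0,0,14],[-105,-54,0,0,0,21],[-140,-72,0,0,0,28],[-175,-90,4,0,0,35],[-210,-108,8,0,0,42],[-245,-126,14,0,0,49],[-280,-144,20,0,0,56]],
])

```text
clock: 1.48
position: [0.5719, 0.0701, 0.2803]
orientation: [[-0.211, 0.978, 0.0], [0.978, 0.211, 0.0], [0.0, 0.0, -1.0]]
ft_force: [0.2, 0.7, -1.3]
grip_width: 1.002
grip_force: 0.0
```

```bash
python3 - <<'E'
from h import *
s=get_state();print(s['clock'],s['position'],s['orientation'],s['qpos'])
d=np.array([.596,.05,.26])-s['position'];print(s['orientation'].T@d*1000)
E
```

```text
1.4833 [0.57194437 0.07013465 0.28034334] [[-2.10777715e-01  9.77533999e-01  1.89190400e-04]
 [ 9.77534016e-01  2.10777700e-01  9.48614158e-05]
 [ 5.28531417e-05  2.04934724e-04 -9.99999978e-01]] [ 6.83941635e+00  1.34890462e+01  9.67244652e+01  4.37537359e-03
  6.97750787e+01 -5.33002775e+00]
[-24.75376956  19.2670945   20.34597669]
```

Request:
arm_command([
  [[-8,6,5,0,0,6],[-16,12,10,0,0,12],[-24,19,15,0,0,18],[-25,19,20,0,0,18],[-25,19,20,0,0,18]],
], claw=50)

```text
clock: 1.9
position: [0.5943, 0.0513, 0.2591]
orientation: [[0.093, 0.996, -0.002], [0.996, -0.093, -0.0], [-0.0, -0.002, -1.0]]
ft_force: [-1.2, 0.4, -0.9]
grip_width: 0.662
grip_force: 0.0
```

```bash
python3 - <<'E'
from h import *
s,a=snap('wrist','w1.png'); print(s['position'],s['orientation'],s['clock'])
b=a.astype(int)
d=(b.max(2)<55).astype(np.uint8); n,l,st,c=cv2.connectedComponentsWithStats(d)
for i in range(1,n):
    if st[i,4]>150:
        ys,xs=np.where(l==i); w=np.array([ray('wrist',x,y,0.172,s)[:2] for x,y in zip(xs,ys)],np.float32)
        print(c[i],st[i],cv2.minAreaRect(w))
E
```

```text
[0.59425475 0.05132065 0.25911621] [[ 9.29875222e-02  9.95664479e-01 -2.35931461e-03]
 [ 9.95667199e-01 -9.29881772e-02 -1.69209761e-04]
 [-3.87864513e-04 -2.33335777e-03 -9.99997202e-01]] 1.9Traceback (most recent call last):
  File "<stdin>", line 7, in <module>
  File "h.py", line 12, in ray
    K,R,o=cam(n,s); d=R@np.linalg.inv(K)@[u,v,1]; return o+d*(z-o[2])/d[2]
          ~~~^^^^^
  File "h.py", line 6, in cam
    c=eyes.calibration(n); K=np.array(c['mtx'])
ValueError: time passes only in moves, steps and waits
```

View pics/w1.png

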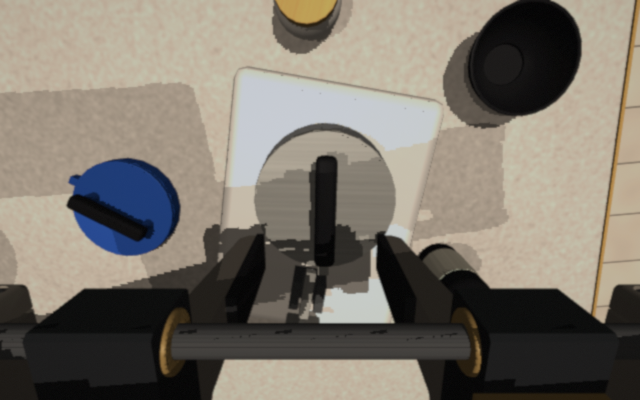

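The wrist picture shows the bar between the fingers, running from about (327,157) to (324,264), with the jar and bowl well clear.

```bash
sed -i 's/^def cam/from functools import lru_cache\n@lru_cache(None)\ndef cal(n): return eyes.calibration(n)\ndef cam/; s/c=eyes.calibration(n); K/c=cal(n); K/' h.py; python3 - <<'E'
from h import *
a=cv2.imread('pics/w1.png').astype(int); s=get_state(); print(s['position'])
m=(a.max(2)<45).astype(np.uint8); m[:, :300]=0;m[:,350:]=0
for v in (165,185,205,225):
    x=np.where(m[v])[0]; print(v,x.min(),x.max(),end=' '); p=ray('wrist',x.min(),v,.172,s);q=ray('wrist',x.max()+1,v,.172,s);c=(p+q)/2; print(np.linalg.norm(q-p)*1000, c, s['orientation'].T@(c-s['position'])*1000)
for e in((327,157),(324,266)): print(ray('wrist',*e,.172,s))
E
```

```text
[0.59415529 0.0517601  0.25975694]
165 316 336 14.969327175051665 [0.60110471 0.08689942 0.172     ] [35.64421522  3.85018407 87.74402172]
185 314 335 15.938880313601526 [0.59874777 0.0724344  0.172     ] [21.02364109  2.83491661 87.74832408]
205 314 335 16.203878805676464 [0.59741263 0.05738696 0.172     ] [ 5.91719062  2.89073168 87.75068907]
225 313 334 16.47802798032572 [0.59528649 0.04189919 0.172     ] [-9.70054336  2.19943834 87.75454445]
[0.60195625 0.09256232 0.172     ]
[0.59227951 0.0083075  0.172     ]
```

Request:
arm_command([
  [[-1,3,20,0,0,2],[-1,3,40,0,0,2],[-1,3,60,0,0,2],[-1,3,78,0,0,2],[-1,3,88,0,0,2],[-1,3,92,0,0,2],[-1,3,92,0,0,2],[-1,3,92,0,0,2]],
], claw=50)

```text
clock: 2.62
position: [0.5982, 0.0507, 0.1695]
orientation: [[0.129, 0.992, 0.001], [0.992, -0.129, 0.0], [0.0, 0.001, -1.0]]
ft_force: [-0.2, -0.4, 0.9]
grip_width: 0.499
grip_force: 0.0
```

Request:
arm_command([
  [[0,0,0,0,0,0],[0,0,0,0,0,0],[0,0,0,0,0,0],[0,0,0,0,0,0],[0,0,0,0,0,0],[0,0,0,0,0,0],[0,0,0,0,0,0],[0,0,0,0,0,0]],
], claw=0, grip_force=4)

```text
clock: 3.28
position: [0.598, 0.0503, 0.1688]
orientation: [[0.13, 0.991, 0.0], [0.991, -0.13, -0.0], [-0.0, 0.0, -1.0]]
ft_force: [-1.0, -0.5, 2.3]
grip_width: 0.174
grip_force: 4.0
```

Request:
arm_command([
  [[0,0,0,0,0,0],[0,0,0,0,0,-3],[0,0,0,0,0,-7],[0,0,0,0,0,-11],[0,0,0,0,0,-15],[0,0,0,0,0,-19],[0,0,0,0,0,-22],[0,0,0,0,0,-25]],
], claw=20)

```text
clock: 3.95
position: [0.5978, 0.0505, 0.1686]
orientation: [[-0.303, 0.953, -0.0], [0.953, 0.303, 0.0], [0.0, 0.0, -1.0]]
ft_force: [-0.7, 0.8, 2.7]
grip_width: 0.233
grip_force: 5.4
```

Request:
arm_command([
  [[0,0,0,0,0,-3],[0,0,0,0,0,-6],[0,0,0,0,0,-9],[0,0,0,0,0,-12],[0,0,0,0,0,-15],[0,0,0,0,0,-18],[0,0,0,0,0,-20],[0,0,0,0,0,-20]],
])

```text
clock: 4.62
position: [0.5981, 0.0504, 0.1689]
orientation: [[-0.61, 0.792, 0.001], [0.792, 0.61, 0.0], [-0.0, 0.001, -1.0]]
ft_force: [-0.6, -0.9, 4.3]
grip_width: 0.27
grip_force: 5.2
```

```bash
python3 - <<'E'
from h import *
s=get_state();print(s['moment'],s['ft_force'],s['position'],s['qpos'])
s,a=snap('scene','s2.png'); s,b=snap('wrist','w2.png')
A=cv2.resize(a[80:280,160:420],(780,600),interpolation=2)
cv2.imwrite('pics/sw2.png',np.hstack([cv2.resize(a[90:250,180:380],(400,320)),cv2.resize(b[100:340,170:470],(400,320))])[:,:,::-1])
E
```

```text
[-0.07264307  0.00350499 -0.18101735] [-0.56393673 -0.90159953  4.2579742 ] [0.59813676 0.0504327  0.1688547 ] [ 4.67475237e+00  2.19156482e+01  1.00120279e+02  3.41369275e-03
  5.79262941e+01 -3.29247182e+01]
```

View pics/sw2.png

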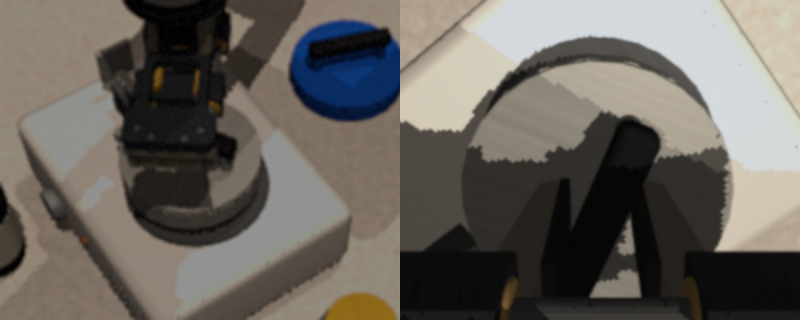

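The lid lagged: at 4 N the fingers gave way, and the bar stands about 25° askew in them. I close more firmly to bring the bar into line.

Request:
arm_command([
  [[0,0,0,0,0,0],[0,0,0,0,0,0],[0,0,0,0,0,0],[0,0,0,0,0,0],[0,0,0,0,0,0],[0,0,0,0,0,0],[0,0,0,0,0,0],[0,0,0,0,0,0]],
], claw=0, grip_force=20)

```text
clock: 5.38
position: [0.5982, 0.0508, 0.169]
orientation: [[-0.608, 0.794, 0.001], [0.794, 0.608, 0.001], [-0.0, 0.001, -1.0]]
ft_force: [-0.1, 1.1, 5.8]
grip_width: 0.243
grip_force: 16.8
```

Request:
arm_command([
  [[0,0,0,0,0,0],[0,0,0,0,0,0],[0,0,0,0,0,0],[0,0,0,0,0,0]],
], grip_force=30)

```text
clock: 5.72
position: [0.5972, 0.0504, 0.168]
orientation: [[-0.609, 0.793, -0.001], [0.793, 0.609, -0.0], [0.001, -0.001, -1.0]]
ft_force: [-0.4, -0.8, -2.4]
grip_width: 0.172
grip_force: 30.0
```

```bash
python3 - <<'E'
from h import *
s=get_state();print(s['moment'],s['ft_force'],s['grip_width'],s['grip_force'])
s,b=snap('wrist','w3.png'); 
cv2.imwrite('pics/w3c.png',cv2.resize(b[80:340,170:470],(750,600))[:,:,::-1])
E
```

```text
[-0.01268434  0.04712244 -0.02150291] [-0.38373239 -0.79294853 -2.36797914] 0.17223481439401356 29.992547929286957
```

View pics/w3c.png

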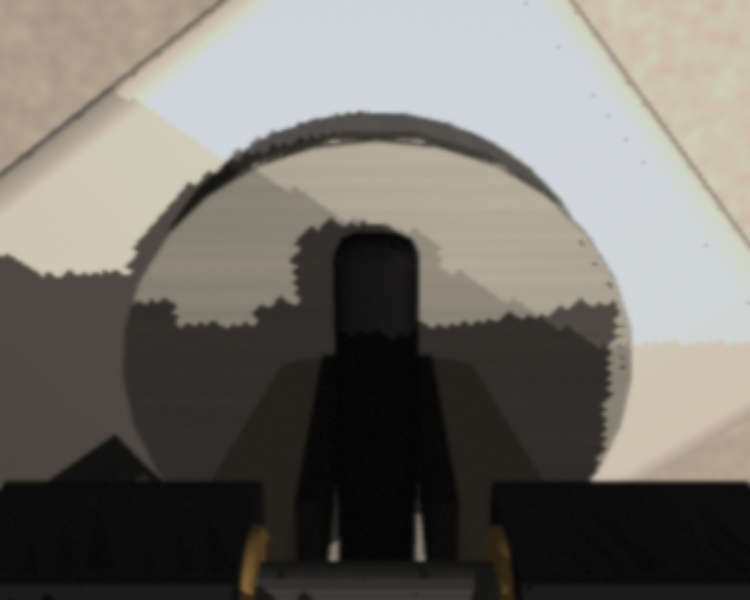

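The bar is in line now, and the lid angle is about -38°, past the drop angle. I release it so that it drops.

Request:
arm_command([
  [[0,0,0,0,0,0],[0,0,0,0,0,0],[0,0,0,0,0,0],[0,0,0,0,0,0],[0,0,0,0,0,0],[0,0,0,0,0,0],[0,0,0,0,0,0]],
], claw=35)

```text
clock: 6.35
position: [0.5979, 0.0504, 0.1686]
orientation: [[-0.609, 0.793, 0.0], [0.793, 0.609, -0.0], [-0.0, 0.0, -1.0]]
ft_force: [-0.2, -0.2, 0.2]
grip_width: 0.349
grip_force: 0.0
```

```bash
python3 - <<'E'
from h import *
s=get_state();print(s['position'],s['ft_force'],s['grip_width'],s['grip_force'])
s,b=snap('wrist','w4.png')
c=cv2.imread('pics/w3.png')
cv2.imwrite('pics/w34.png',np.hstack([cv2.resize(i[80:340,170:470],(400,350)) for i in (c,b[:,:,::-1])]))
E
```

```text
[0.59785398 0.05042029 0.16861023] [-0.21258306 -0.20730888  0.16117985] 0.3491810181692424 0.0
```

View pics/w34.png

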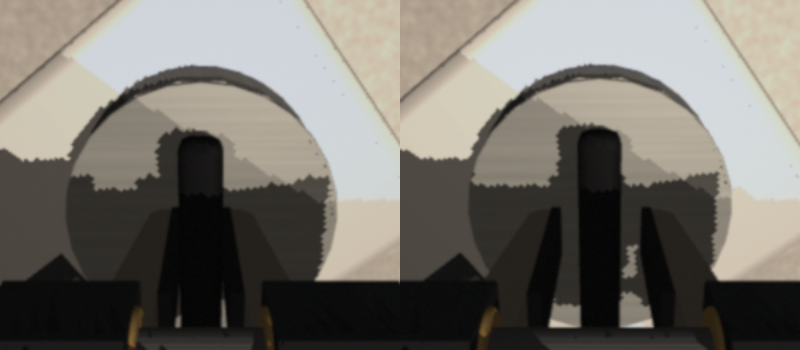

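```bash
python3 - <<'E'
from h import *
s=get_state()
t=np.linspace(0,6.28,400)
for z in (.128,.131,.134,.137,.140):
    p=np.array([proj('wrist',[.598+.0595*np.cos(a),.0505+.0595*np.sin(a),z],s) for a in t]); print(z,p[:,0].min(),p[:,0].max(),np.ptp(p[:,0]),p[:,1].min())
for f in('w3','w4'):
    a=cv2.imread(f'pics/{f}.png').astype(int)
    print(f,'bar top row/width',[ (np.where(a[v,290:350].max(1)<40)[0][[0,-1]]+290) for v in (190,200,210)], 'lid edges', 170+np.array([66,337])*.75 if f=='w3' else 170+np.array([69,332])*.75)
for z in(.163,.166,.169,.172,.175,.178): # bar far top end, width
    x=s['orientation'][:,0];y=s['orientation'][:,1];c=np.array([.598,.0505,z])
    print(z,proj('wrist',c+.043*x,s),[proj('wrist',c+k*.008*y+.03*x,s).round(1) for k in(-1,1)])
E
```

```text
0.128 222.61561747217706 419.10324359462857 196.4876261224515 137.55622924659562
0.131 221.21655451804665 420.52153665398066 199.304982135934 138.05245258959238
0.134 219.77678746809087 421.98109477988663 202.20430731179576 138.5642696084124
0.137 218.29451374345564 423.483745460874 205.18923171741835 139.092427076797
0.14 216.76782273442012 425.03142571328806 208.26360297886794 139.6377202255362
w3 bar top row/width [array([303, 335]), array([303, 336]), array([303, 336])] lid edges [219.5  422.75]
w4 bar top row/width [array([303, 334]), array([303, 334]), array([303, 335])] lid edges [221.75 419.  ]
0.163 [321.0436106  179.58150346] [array([304.5, 205.9]), array([337.6, 205.9])]
0.166 [321.05925628 180.94070149] [array([304.2, 207.7]), array([337.9, 207.7])]
0.169 [321.07548662 182.35069185] [array([303.9, 209.6]), array([338.2, 209.6])]
0.172 [321.09233504 183.81437586] [array([303.6, 211.5]), array([338.5, 211.5])]
0.175 [321.1098375  185.33488012] [array([303.3, 213.5]), array([338.9, 213.5])]
0.178 [321.12803287 186.91557874] [array([303. , 215.6]), array([339.2, 215.6])]
```

Measured on the lid's top, the lid fell to about 0.129 m (the handle at about 0.157), which agrees with it sitting in the thread. I lower by 10 mm, grip, and screw it forward.

Request:
arm_command([
  [[0,0,4,0,0,0],[0,0,8,0,0,0],[0,0,10,0,0,0],[0,0,10,0,0,0]],
])

```text
clock: 6.73
position: [0.5974, 0.0504, 0.1577]
orientation: [[-0.609, 0.793, -0.001], [0.793, 0.609, -0.0], [0.001, -0.001, -1.0]]
ft_force: [-0.3, 0.1, 0.5]
grip_width: 0.348
grip_force: 0.0
```

Request:
arm_command([
  [[0,0,0,0,0,0],[0,0,0,0,0,0],[0,0,0,0,0,0],[0,0,0,0,0,0],[0,0,0,0,0,0],[0,0,0,0,0,0],[0,0,0,0,0,0]],
], claw=0, grip_force=25)

```text
clock: 7.32
position: [0.5979, 0.0504, 0.1587]
orientation: [[-0.609, 0.793, 0.0], [0.793, 0.609, -0.0], [-0.0, 0.0, -1.0]]
ft_force: [0.3, 0.1, -0.1]
grip_width: 0.171
grip_force: 25.0
```

Request:
arm_command([
  [[0,0,0.1,0,0,3],[0,0,0.3,0,0,7],[0,0,0.5,0,0,11],[0,0,0.7,0,0,15],[0,0,0.9,0,0,19],[0,0,1.1,0,0,23],[0,0,1.3,0,0,27],[0,0,1.5,0,0,30]],
])

```text
clock: 7.98
position: [0.5979, 0.0505, 0.1571]
orientation: [[-0.127, 0.992, 0.0], [0.992, 0.127, 0.0], [0.0, 0.0, -1.0]]
ft_force: [0.2, 0.2, 0.4]
grip_width: 0.171
grip_force: 25.0
```

Request:
arm_command([
  [[0,0,0.2,0,0,4],[0,0,0.4,0,0,8],[0,0,0.6,0,0,12],[0,0,0.8,0,0,16],[0,0,1.0,0,0,20],[0,0,1.2,0,0,24],[0,0,1.4,0,0,27],[0,0,1.5,0,0,29]],
])

```text
clock: 8.65
position: [0.5981, 0.0505, 0.1558]
orientation: [[0.369, 0.93, 0.001], [0.93, -0.369, 0.0], [0.0, 0.0, -1.0]]
ft_force: [0.5, 1.1, 0.7]
grip_width: 0.173
grip_force: 25.0
```

```bash
cat > st.py <<'E'
from h import *
s=get_state();x=s['orientation'][:,0];print(s['clock'],s['moment'].round(3),s['ft_force'].round(1),s['position'].round(4),s['grip_width'],'lid world',np.degrees(np.arctan2(-x[1],-x[0])))
E
python3 st.py
```

```text
8.65 [-0.047 -0.047  0.083] [0.5 1.1 0.7] [0.5981 0.0505 0.1558] 0.17323593560844877 lid world -111.63367999827682
```

Request:
arm_command([
  [[0,0,0.1,0,0,1.5],[0,0,0.2,0,0,3],[0,0,0.2,0,0,4],[0,0,0.2,0,0,4]],
])

```text
clock: 8.98
position: [0.598, 0.0505, 0.1555]
orientation: [[0.431, 0.902, 0.0], [0.902, -0.431, 0.0], [0.0, 0.0, -1.0]]
ft_force: [0.2, 1.2, 0.1]
grip_width: 0.172
grip_force: 25.0
```

```bash
python3 st.py
```

```text
8.9833 [ 0.019 -0.059 -0.02 ] [0.2 1.2 0.1] [0.598  0.0505 0.1555] 0.1715999830730778 lid world -115.51432979852068
```

Request:
arm_command([
  [[0,0,0.1,0,0,1],[0,0,0.1,0,0,2],[0,0,0.1,0,0,3],[0,0,0.1,0,0,3],[0,0,0.1,0,0,3]],
])

```text
clock: 9.4
position: [0.5978, 0.0503, 0.1554]
orientation: [[0.476, 0.879, -0.0], [0.879, -0.476, -0.0], [-0.0, 0.0, -1.0]]
ft_force: [-0.9, 0.0, 1.9]
grip_width: 0.175
grip_force: 25.1
```

```bash
python3 st.py
```

```text
9.4 [-0.245  0.176  0.343] [-0.9  0.   1.9] [0.5978 0.0503 0.1554] 0.17518816036829593 lid world -118.45110137901048
```

Request:
arm_command([
  [[0,0,0,0,0,1],[0,0,0,0,0,2],[0,0,0,0,0,2],[0,0,0,0,0,2]],
])

```text
clock: 9.73
position: [0.5978, 0.0503, 0.1553]
orientation: [[0.507, 0.862, -0.0], [0.862, -0.507, -0.0], [-0.0, 0.0, -1.0]]
ft_force: [-0.6, -1.6, 3.1]
grip_width: 0.176
grip_force: 25.8
```

```bash
python3 st.py
```

```text
9.7333 [-0.417  0.252  0.737] [-0.6 -1.6  3.1] [0.5978 0.0503 0.1553] 0.17629874774407064 lid world -120.45716303327505
```

The moment about z climbs (0.34, then 0.74 N m), so the lid is at its stop, and the handle height of 33 mm matches. I release and rise.

Request:
arm_command([
  [[0,0,0,0,0,0],[0,0,0,0,0,0],[0,0,0,0,0,0],[0,0,0,0,0,0],[0,0,-10,0,0,0],[0,0,-35,0,0,0],[0,0,-70,0,0,0],[0,0,-100,0,0,0]],
], claw=50)

```text
clock: 10.4
position: [0.5977, 0.0504, 0.2573]
orientation: [[0.507, 0.862, -0.0], [0.862, -0.507, 0.0], [-0.0, -0.0, -1.0]]
ft_force: [0.5, -0.1, 0.7]
grip_width: 0.498
grip_force: 0.0
```

Request:
arm_command([
  [[35,0,0,0,0,-5],[70,0,0,0,0,-10],[100,0,0,0,0,-16],[100,0,0,0,0,-16],[100,0,0,0,0,-16],[100,0,0,0,0,-16]],
], claw=0)

```text
clock: 10.9
position: [0.6481, 0.1363, 0.2553]
orientation: [[0.251, 0.968, -0.001], [0.968, -0.251, -0.0], [-0.001, -0.001, -1.0]]
ft_force: [-0.0, -0.4, -0.3]
grip_width: 0.087
grip_force: 0.0
```

```bash
python3 st.py; python3 - <<'E'
from h import *
s,a=snap('top','t5.png')
cv2.imwrite('pics/t5c.png',cv2.resize(a[110:260,285:465],None,fx=4,fy=4,interpolation=2)[:,:,::-1])
Y=np.array([.247,.969,0]);X=np.array([.969,-.247,0]);c=np.array([.598,.0505,0])
print('pred plate face',c-.136*Y,[ (proj('top',c-.136*Y+k*.017*X+[0,0,.146])-[285,110])*4 for k in(-1,1)])
print('ear',(proj('top',c-.066*(np.sin(np.radians(77))*0+1)*np.array([np.cos(np.radians(62.7)),np.sin(np.radians(62.7)),0])+[0,0,.118])-[285,110])*4)
E
```

```text
10.9 [-0.07   0.106 -0.029] [-0.  -0.4 -0.3] [0.6481 0.1363 0.2553] 0.08744792501504925 lid world -104.53536954474633
pred plate face [ 0.564408 -0.081284  0.      ] [array([593.2298276 , 351.55067365]), array([608.78202318, 275.59982507])]
ear [419.79914255 320.37481805]
```

View pics/t5c.png

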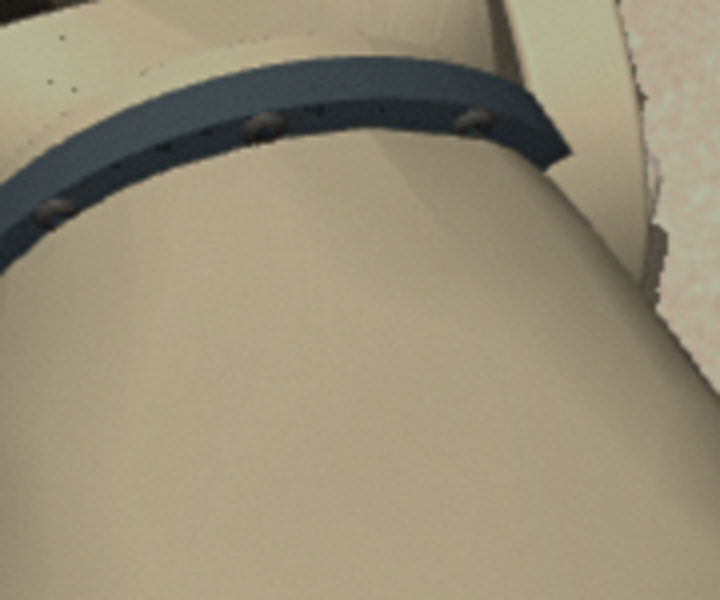

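Request:
arm_command([
  [[-35,-7,0,0,0,0],[-70,-14,0,0,0,0],[-105,-20,0,0,0,0],[-140,-27,0,0,0,0],[-170,-27,0,0,0,0],[-170,-27,0,0,0,0],[-170,-27,0,0,0,0]],
])

```text
clock: 11.53
position: [0.579, -0.0234, 0.2558]
orientation: [[0.254, 0.967, 0.0], [0.967, -0.254, -0.0], [0.0, 0.0, -1.0]]
ft_force: [-0.1, 0.1, -0.4]
grip_width: 0.006
grip_force: 0.0
```

```bash
python3 st.py; python3 - <<'E'
from h import *
s,a=snap('wrist','w6.png')
s2,b=snap('scene','s6.png')
Y=np.array([.247,.969,0]);X=np.array([.969,-.247,0]);c=np.array([.598,.0505,0])
print([proj('wrist',c-.136*Y+k*.017*X+[0,0,.146],s) for k in(-1,1)])
L=-np.array([np.cos(np.radians(62.7)),np.sin(np.radians(62.7)),0])
print('ear',proj('wrist',c+.066*L+[0,0,.118],s))
E
```

```text
11.5333 [-0.037  0.053  0.026] [-0.1  0.1 -0.4] [ 0.579  -0.0234  0.2558] 0.005652667761421683 lid world -104.73950833634363
[array([301.71776727, 271.65355271]), array([341.64050586, 271.36694626])]
ear [304.01408482 182.19796486]
```

View pics/w6.png

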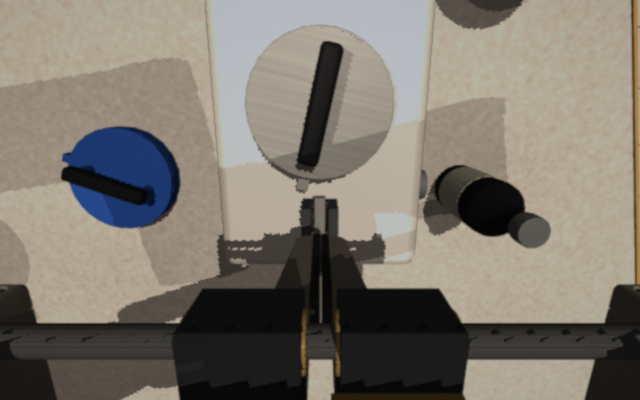

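The wrist view shows the ear at (303,184), predicted (304,182), to the -x side of the bolt tip at (320,205). So the lid is home. I go behind the push plate and down.

Request:
arm_command([
  [[-38,0,0,0,0,0],[-76,0,0,0,0,0],[-110,0,0,0,0,0],[-119,0,20,0,0,0],[-119,0,55,0,0,0],[-119,0,90,0,0,0],[-119,0,115,0,0,0],[-119,0,123,0,0,0]],
])

```text
clock: 12.3
position: [0.5482, -0.1351, 0.1284]
orientation: [[0.249, 0.968, -0.006], [0.968, -0.249, 0.002], [0.0, -0.006, -1.0]]
ft_force: [-0.7, 0.2, 0.0]
grip_width: 0.005
grip_force: 0.0
```

Request:
arm_command([
  [[10,0,0,0,0,0],[20,0,0,0,0,0],[30,0,0,0,0,0],[37,0,0,0,0,0],[41,0,0,0,0,0],[44,0,0,0,0,0],[44,0,0,0,0,0]],
])

```text
clock: 12.88
position: [0.5617, -0.0932, 0.133]
orientation: [[0.249, 0.968, 0.001], [0.968, -0.249, -0.0], [0.0, 0.001, -1.0]]
ft_force: [-0.0, -0.2, 0.3]
grip_width: 0.005
grip_force: 0.0
```

```bash
cat >> st.py <<'E'
d=s['position']-[.598,.0505,0]; print('ster y,x',d@[.249,.9685,0],d@[.9685,-.249,0],'Fy',s['ft_force']@[.249,.9685,0])
E
python3 st.py
```

```text
12.8833 [-0.079  0.13   0.02 ] [-0.  -0.2  0.3] [ 0.5617 -0.0932  0.133 ] 0.004945999817888834 lid world -104.42750183813658
ster y,x -0.14819962775554776 0.0006260729319606722 Fy -0.1915996658082888
```

Request:
arm_command([
  [[3,0,0,0,0,0],[6,0,0,0,0,0],[9,0,0,0,0,0],[12,0,0,0,0,0],[12,0,0,0,0,0]],
])

```text
clock: 13.3
position: [0.5644, -0.0819, 0.1323]
orientation: [[0.25, 0.968, 0.0], [0.968, -0.25, 0.0], [0.0, 0.0, -1.0]]
ft_force: [0.2, 0.8, -1.2]
grip_width: 0.005
grip_force: 0.0
```

```bash
python3 st.py
```

```text
13.3 [-0.114  0.085 -0.06 ] [ 0.2  0.8 -1.2] [ 0.5644 -0.0819  0.1323] 0.005426821808734551 lid world -104.4782028872904
ster y,x -0.136645329902612 0.00041153275058479125 Fy 0.8233115381106118
```

Request:
arm_command([
  [[2,0,0,0,0,0],[4,0,0,0,0,0],[5,0,0,0,0,0],[5,0,0,0,0,0]],
])

```text
clock: 13.63
position: [0.5655, -0.0772, 0.1322]
orientation: [[0.25, 0.968, 0.0], [0.968, -0.25, 0.0], [0.0, -0.0, -1.0]]
ft_force: [-0.3, -1.3, 0.1]
grip_width: 0.005
grip_force: 0.1
```

```bash
python3 st.py
```

```text
13.6333 [-0.094  0.093 -0.026] [-0.3 -1.3  0.1] [ 0.5655 -0.0772  0.1322] 0.0051740311721031555 lid world -104.47133976633263
ster y,x -0.13177469795736563 0.0003140796260694451 Fy -1.2817588696585698
```

Request:
arm_command([
  [[2,0,0,0,0,0],[4,0,0,0,0,0],[4,0,0,0,0,0],[4,0,0,0,0,0]],
])

```text
clock: 13.97
position: [0.5656, -0.0767, 0.1323]
orientation: [[0.249, 0.969, -0.002], [0.969, -0.249, -0.005], [-0.005, -0.0, -1.0]]
ft_force: [-4.0, -19.3, 2.9]
grip_width: 0.005
grip_force: 9.8
```

Request:
arm_command([
  [[2,0,0,0,0,0],[3,0,0,0,0,0],[3,0,0,0,0,0],[3,0,0,0,0,0]],
])

```text
clock: 14.3
position: [0.5656, -0.0763, 0.1323]
orientation: [[0.248, 0.969, -0.003], [0.969, -0.248, -0.009], [-0.009, -0.001, -1.0]]
ft_force: [-6.6, -33.4, 4.3]
grip_width: 0.005
grip_force: 17.1
```

```bash
python3 st.py
```

```text
14.3 [-5.695  1.316 -0.028] [ -6.6 -33.4   4.3] [ 0.5656 -0.0763  0.1323] 0.0051517100924413275 lid world -104.34865439704278
ster y,x -0.13090715542635917 0.00025033985534204066 Fy -33.995885054389944
```

It stops hard at tool y = -131 mm, so the plate face is at about -120 mm, which is full travel. I back off and check.

Request:
arm_command([
  [[-15,0,0,0,0,0],[-40,0,0,0,0,0],[-55,0,-10,0,0,0],[-55,0,-45,0,0,0],[-55,0,-80,0,0,0],[-55,0,-115,0,0,0],[-30,0,-120,0,0,0],[0,0,-120,0,0,0]],
])

```text
clock: 14.97
position: [0.5686, -0.0714, 0.2556]
orientation: [[0.253, 0.968, 0.005], [0.968, -0.253, -0.001], [0.001, 0.005, -1.0]]
ft_force: [0.8, -0.1, -0.2]
grip_width: 0.001
grip_force: 0.0
```

Request:
arm_command([
  [[35,0,0,0,0,0],[50,0,0,0,0,0],[50,0,0,0,0,0],[50,0,0,0,0,0]],
])

```text
clock: 15.3
position: [0.5795, -0.0216, 0.252]
orientation: [[0.248, 0.969, -0.001], [0.969, -0.248, -0.0], [-0.0, -0.001, -1.0]]
ft_force: [-0.1, -0.2, 0.4]
grip_width: 0.003
grip_force: 0.0
```

```bash
python3 st.py; python3 - <<'E'
from h import *
s,a=snap('wrist','w7.png')
b=cv2.imread('pics/w6.png')
cv2.imwrite('pics/w67.png',np.hstack([cv2.resize(i[110:270,220:420],(400,320)) for i in (b,a[:,:,::-1])]))
Y=np.array([.249,.9685,0]);c=np.array([.598,.0505,0])
L=-np.array([np.cos(np.radians(62.7)),np.sin(np.radians(62.7)),0])
print('ear',(proj('wrist',c+.066*L+[0,0,.118],s)-[220,110])*2,'bolt tip line y -70,-80',[(proj('wrist',c-k*Y+[0,0,.118],s)-[220,110])*2 for k in(.06,.07,.08)])
E
```

```text
15.3 [-0.07   0.114 -0.001] [-0.1 -0.2  0.4] [ 0.5795 -0.0216  0.252 ] 0.0034870841470809634 lid world -104.36635474434085
ster y,x -0.07439957769477894 6.881315957375863e-06 Fy -0.2135653040722875
ear [168.20999888 150.2295403 ] bolt tip line y -70,-80 [array([202.25174551, 140.43919308]), array([202.21690655, 162.9610707 ]), array([202.18270092, 185.07352537])]
```

View pics/w67.png

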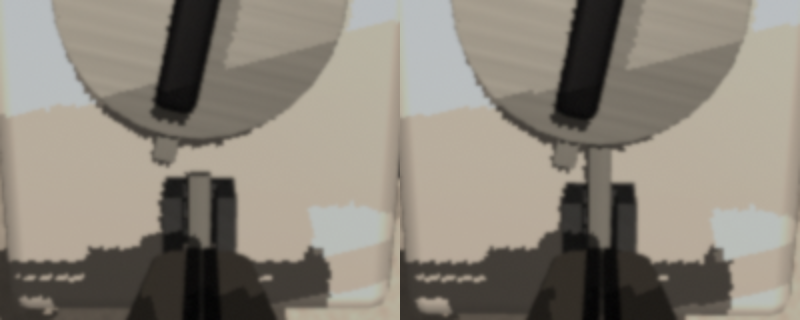

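The bolt now reaches past the ear (ear at (565,155), bolt tip at (600,148)), with the ear on its clockwise side. The robot touches nothing.

```bash
python3 -c "
from plant import job_done; print(job_done())"
```

```text
the job is handed in; nothing more can be done
None
```

The lid was turned back until it dropped into its thread, then screwed forward to its stop, and the locking bolt is fully in behind its ear. The bottle, jar and bowl were not touched, and the job was handed in at about 15 s.

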